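# Put the pastry wheel away in its latch-lid case

## Task

Put the pastry wheel away: press the case's thumb button gently until the sprung lid pops wide open, lay the wheel inside without dropping it in, then swing the lid down and press until it snaps shut and stays shut. Feel for the button's click and the lid's snap rather than forcing them, and leave the other things on the counter where they are.

Things in the scene. Friction and masses are not known exactly. Their poses are not given: they have to be found in the camera images.
- case: Green plastic open-topped box fixed to the counter: 225 long (its x) x 120 wide (its y) x 50 mm high, walls and floor 5 mm, inside 215 x 110 x 45. Origin: centre of its underside, z up. Lid hinge along x on the +y side (y = +63, z = 50 mm). Latch with the orange thumb button on the -y side, out to y = -124. A steel hook 34 mm wide at x = 0, y = -65 to -75 mm, up to z = 71, holds the lid's edge.
- lid (a joint): Hinge angle of the white lid, rad: 0 shut, opens to a stop at 1.95 (22 degrees past upright, leaning outward). A spring always pushes it open, 1 to 1.5 N at its free edge: unlatched, it flies up and stays there. The hook springs back over its edge only when it is all but shut (about 0.01 rad); latched it rests below 0.02, otherwise it springs up again.
- lid_press (a point): Point on the lid's outer face, mid-length, 100 mm from the hinge line; x along the hinge, y from free edge to hinge, z out of the outer face (up when shut). A place to press it shut, clear of the hook: 3 to 9 N takes it past the hook, 10 to 15 N makes sure. To bring it down from open, push this outer face over from behind (+y side) and follow it round.
- button_top (a point): Centre of the top of the orange thumb button: cap 48 (case x) x 32 (case y) mm, 68 mm above the counter at rest; pushed straight down, springs back. After unseen free play (0.5 to 2 N) of 0 to 15 mm, different each time, it stiffens to 3-7 N and frees the lid 5 to 7 mm further on; 2 mm later is a hard stop: press slowly, stop at 8-10 N or when the lid pops.
- wheel: Pastry wheel of plastic, 185 mm long, lying flat on the tray: red handle 110 x 24 wide x 20 mm high along its x, centred at x = -38 mm, and a white disc 60 mm across, 5 mm thick, at the +x end (centre x = +62 mm, 7 to 13 mm above what it lies on). Origin in the middle of its underside, z up. 0.09 kg, varying.
- wheel_grip (a point): Point in the handle near the wheel's centre of mass, 25 mm behind its origin and 10 mm above the underside: where to grip, across the 24 mm width.
- tray: Aluminium tray 300 (x) x 210 (y) mm, rim 14 mm high, floor 3 mm thick, loose, 0.6 kg. Origin at the centre of its underside. The wheel lies in its +y half, the scraper in its -y half.
- scraper: Stainless scraper 130 x 70 mm with a round 18 mm back, lying on the tray; leave it there.
- bowl: Small glass bowl, 110 mm across, 55 mm high; leave alone.
- mug: Blue mug 90 mm high, 80 mm across; leave alone.
- jar: Amber jar 110 mm high, 80 mm across; leave alone.
- tin: Tin 105 mm high, 74 mm across; leave alone.
- lid_edge (a point): Middle of the lid's free edge, 133 mm from the hinge line (axes as lid_press). The lid is a plate 225 mm along the hinge, 6 mm thick, 0.15 kg.
- button: The same orange button; its origin is the foot of its stem, 35 mm below the cap's top. Pressing it with more than 25 N is forcing it. The hook stands 11 mm inward of the cap (towards the lid) and 3 mm higher, so press on the cap's middle or outer half.
Mind the look-alikes: they are no part of the job. What is shaped like the wheel but purple is not meant.

How it is judged:
By the outcome, as a careful person would: the job done as asked, in the order asked, and still so for the second after the job is handed in, with the robot touching nothing.
It also fails if it takes over 61 s, if anything falls off the work surface, if the arm or the gripper's body presses on something with over 40 N, if the wrist force passes 120 N, or if a joint passes its speed limit or range.

## Robot

A 6-joint arm with a two-finger parallel gripper is mounted at the origin on the work surface. World frame = base frame: x ahead of the robot, y to its left, z up, the work surface at z = 0. Lengths are in m, angles in rad, forces in N, time in s.
With the tool pointing down it reaches from about 0.375 to 0.9 m from the base axis. Payload 3.1 kg.
Tool frame: the origin (TCP) lies at the very end of the fingers, on their centre line; the grasp point (between the pads) lies 19 mm behind it; z points along the fingers, y is the direction in which the jaws open and shut (so a half turn about z gives the same grasp; the last joint's range is limited). The gripper opens to 85 mm and grips with 20 to 120 N. Pads are 22 mm wide; open, the fingers measure 114 mm over their backs; the gripper's body (76 mm by 85 mm) begins 54 mm behind the grasp point. The pads swing forward as they close: fully open they stand 13 mm farther back than shut.
Start: joints at [1.016, 0.527, 1.433, -0, 1.181, -0.178], TCP at [0.229, 0.581, 0.231] pointing down, gripper open.
Joint ranges: [-3.08, 3.08], [-0.75, 2.2], [0.22, 2.44], [-1.43, 4.57], [0, 2.65], [-2.85, 2.85]. Speed limits (rad/s): [2.79, 2.79, 3.14, 3.14, 3.14, 3.14].

## Interface

Orientations are given as a unit quaternion [x, y, z, w].
In Python, from station import manip gives the robot as it stands. The module is installed in compiled form; this text tells all that it offers.
- The arm moves only by the tool send_rows, never from a script. Its argument "commands" is a list of rows, each an object with "delta_pos": the shift along the world's x, y, z in cm, a list of three; "yaw": the turn about the world's z in rad. A call has 1 to 10 rows; each row shifts and turns the pose as measured when the row begins; what a row does not reach is not made up. A row lasts 1/8 s, in which the tool goes at most 62.5 mm and 10.7 degrees, less where a joint would pass 70% of its speed; a pose out of reach is approached as far as the arm can. A call is refused whole if a number of a shift passes 6.25 or a number of a turn 0.188, either way. A call with a gripper value outside its range is refused whole. "grip" is the closure, from -1 (fully open) to 1 (shut), set as the call begins (left out, the last holds). The fingers move at their own pace and stop on an object; "force" is the grip in N (left out, the last holds). Time passes only in rows, so rows that do not move let the fingers close. It gives the time, the measured TCP pose, the force and the opening at its end, in the units of the state.
- manip.sense(): the state, without advancing time (a new reading comes with each control period).
- manip.snapshot(name): name is "scene" or "top" or "wrist"; returns the picture (384x512x3 uint8, blue, green, red); there is no depth.
- manip.get_calibration(name): a dict with "fx", "fy", "cx", "cy" (pixels), "world_to_cam" (4x4, takes a point from world to camera coordinates); the wrist camera has in their place "mount" (4x4, takes a point from camera to tool coordinates, whose origin is the TCP and whose axes are the flange's). Camera axes: x right, y down, z forward; pixel columns grow to the right and rows downward; lengths in m; the calibration is good to about 2 mm. A picture is of the moment at which its call begins: read the wrist's pose just before it. get_calibration takes no time and is no camera call.
- manip.sign_off(): hands the job in, once; it reports no verdict.
The state is a dict: "t": time; "q": joint angles; "qd": joint speeds; "tau": joint torques, N m; "tcp_pos": TCP position; "tool_rot": TCP orientation; "force": force on the tool from outside, world axes, zero at the start; "ft_torque": the same for the moment, N m; "finger_gap": opening from 0.0 (shut) to 1.0 (fully open).
Only numpy, scipy, OpenCV 4.12 (cv2) and the standard library are available. Lean on these libraries where they do the work, as an engineer would, in place of code of your own. Each camera call takes 0.05 s, during which the arm holds its last target. There are 200 camera calls.

## Working session

There is one attempt and no reset: what is moved stays moved. The work goes in short steps, Python scripts to look and compute and a tool call to move; the robot and the scene stay as the last step left them, time stands still between calls to the robot, and variables do not carry over. Pictures are saved under pics/ and viewed, about 8 in all and at most 12, crops included, and the job is handed in when it is done.

Besides the shell and the picture viewer there is one more tool, called after "Emit:" as name([rows], argument=value, ...), one row to a line, values as JSON. send_rows: Moves the arm, as the interface text tells. Its arguments: {"type":"object","properties":{"commands":{"type":"array","items":{"type":"object","properties":{"delta_pos":{"type":"array","items":{"type":"number"}},"yaw":{"type":"number"}}}},"grip":{"type":"number"},"force":{"type":"number"}},"required":["commands"]}

```bash
mkdir -p pics; cat > h.py <<'E'
import numpy as np, cv2
from scipy.spatial.transform import Rotation as R
from station import manip
def snap(n,f):
    s=manip.sense(); im=manip.snapshot(n); cv2.imwrite(f'pics/{f}.png',im); return s,im
def P(n,s=None):
    c=manip.get_calibration(n); K=np.array([[c['fx'],0,c['cx']],[0,c['fy'],c['cy']],[0,0,1]])
    if 'world_to_cam' in c: W=np.array(c['world_to_cam'])
    else:
        T=np.eye(4); T[:3,:3]=R.from_quat(s['tool_rot']).as_matrix(); T[:3,3]=s['tcp_pos']
        W=np.linalg.inv(T@np.array(c['mount']))
    return K@W[:3]
def proj(M,X):
    x=M@np.r_[X,1]; return x[:2]/x[2]
def atz(M,uv,z):
    A=np.array([M[0]-uv[0]*M[2],M[1]-uv[1]*M[2]])
    return np.r_[np.linalg.solve(A[:,:2],-A[:,2]*z-A[:,3]),z]
def tri(Ms,uvs):
    A=np.vstack([[M[0]-u*M[2],M[1]-v*M[2]] for M,(u,v) in zip(Ms,uvs)])
    return np.linalg.lstsq(A[:,:3],-A[:,3],rcond=None)[0]
E
python3 - <<'E'
from h import *
s,a=snap('scene','s0');_,b=snap('top','t0');_,c=snap('wrist','w0')
print(s)
for n in('scene','top'):
    c=manip.get_calibration(n);print(n,c)
    W=np.array(c['world_to_cam']);print(-W[:3,:3].T@W[:3,3])
print(manip.get_calibration('wrist'))
E
```

```text
{'t': 0.0, 'q': array([ 1.01650147e+00,  5.28515788e-01,  1.43389199e+00,  1.24798923e-05,
        1.18139160e+00, -1.78487673e-01]), 'qd': array([-1.30349976e-03, -6.99506003e-04,  3.92017195e-04, -9.44609379e-04,
        6.01542094e-05,  6.82775016e-04]), 'tau': array([-2.85989254e-04, -4.42364573e+01, -1.78021163e+01, -1.97249210e-04,
        8.41929519e-03,  7.17763214e-06]), 'tcp_pos': array([0.22897232, 0.58078406, 0.23030641]), 'tool_rot': array([ 1.86802022e-01,  9.82396960e-01, -1.02806154e-03, -4.00665415e-04]), 'force': array([ 0.61404498,  0.02953611, -0.75758989]), 'ft_torque': array([-0.0165518 , -0.01141275,  0.05419638]), 'finger_gap': 1.003534498802638}
scene {'fx': 439.04783843551667, 'fy': 439.04783843551667, 'cx': 257.78668079586345, 'cy': 192.18138015908013, 'world_to_cam': array([[-0.67532284,  0.73737899,  0.01453546,  0.34110265],
       [ 0.5492934 ,  0.51602234, -0.65726532, -0.26301217],
       [-0.49215427, -0.43588205, -0.75351909,  1.48886898],
       [ 0.        ,  0.        ,  0.        ,  1.        ]])}
[1.10757848 0.5331695  0.94406433]
top {'fx': 38
[... 242 characters left out ...]
27568970e-01,
         5.45879269e-01],
       [ 1.27570708e-01, -5.26386041e-04, -9.91829339e-01,
         1.11464390e+00],
       [ 0.00000000e+00,  0.00000000e+00,  0.00000000e+00,
         1.00000000e+00]])}
[0.39913005 0.03896945 1.17514238]
{'fx': 344.3741020196644, 'fy': 344.3741020196644, 'cx': 251.15310202650227, 'cy': 190.66228451080514, 'mount': array([[-5.29306756e-05, -9.62234613e-01, -2.72221502e-01,
         6.86883195e-02],
       [ 9.99999991e-01, -1.69194593e-05, -1.34633691e-04,
         7.12732940e-05],
       [ 1.24943357e-04, -2.72221507e-01,  9.62234605e-01,
        -1.43503975e-01],
       [ 0.00000000e+00,  0.00000000e+00,  0.00000000e+00,
         1.00000000e+00]])}
```

View pics/s0.png

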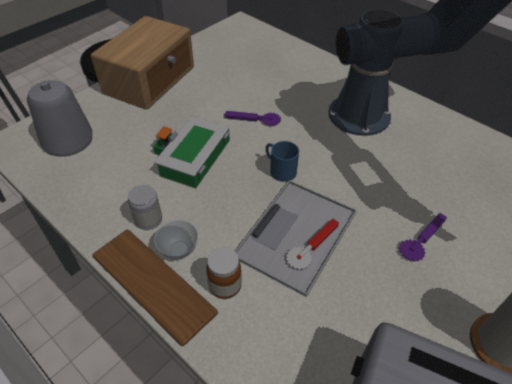

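View pics/t0.png

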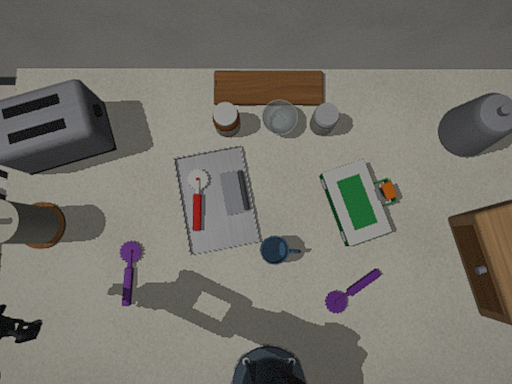

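Scene: red wheel on the tray at about (318,240). The case is at (195,152), with its orange button at (165,133). Top: wheel disc (198,180) and handle (197,212), case centre (357,202), button (389,191). Two purple decoys are elsewhere. Next I'll make one enlarged composite to get exact pixels.

```bash
python3 - <<'E'
from h import *
t=cv2.imread('pics/t0.png');s=cv2.imread('pics/s0.png')
z=lambda i,x,y,w,h,k:cv2.convertScaleAbs(cv2.resize(i[y:y+h,x:x+w],None,fx=k,fy=k,interpolation=cv2.INTER_CUBIC),alpha=1.3)
o=np.zeros((600,800,3),np.uint8)
def put(x,y,im): o[y:y+im.shape[0],x:x+im.shape[1]]=im
put(0,0,z(t,310,150,100,100,3.9)); put(400,0,z(s,145,115,100,75,4))
put(0,395,z(t,175,160,50,75,2.7)); put(400,305,z(s,280,210,65,65,4.5))
cv2.imwrite('pics/c1.png',o)
# colour blobs
for n,i in(('top',t),('scene',s)):
    hsv=cv2.cvtColor(i,cv2.COLOR_BGR2HSV)
    for nm,lo,hi in(('red',(0,160,90),(6,255,255)),('orange',(7,160,90),(20,255,255)),('green',(55,120,40),(85,255,255))):
        m=cv2.inRange(hsv,lo,hi);N,l,st,c=cv2.connectedComponentsWithStats(m)
        for k in range(1,N):
            if st[k,4]>40:
                ys,xs=np.where(l==k);print(n,nm,st[k],c[k].round(1),[np.round(v,1) for v in cv2.minAreaRect(np.c_[xs,ys].astype(np.float32))])
E
```

```text
top red [193 194   8  36 234] [196.2 211.6] [array([196.5, 211.5]), array([35.,  7.]), np.float64(90.0)]
top orange [382 182  15  18 176] [388.5 190.3] [array([388.4, 190.3]), array([16.5, 11. ]), np.float64(68.2)]
top green [ 337  174   40   56 1181] [356.5 201.6] [array([356.5, 201.5]), array([51.5, 23.2]), np.float64(69.0)]
top green [325 190  18  41 110] [333.6 210.1] [array([333.5, 209.8]), array([43.1,  2.5]), np.float64(69.4)]
scene red [309 220  29  28 290] [323.2 233.3] [array([323.3, 232.8]), array([ 8.5, 34.6]), np.float64(45.0)]
scene orange [157 127  14  12 100] [163.8 132.7] [array([163.8, 132.8]), array([ 7.8, 14.1]), np.float64(45.0)]
scene green [172 126  41  36 717] [192.  143.7] [array([192.1, 143.2]), array([19.2, 43.4]), np.float64(36.9)]
scene green [159 137  70  50 593] [192.4 168.4] [array([198.8, 166.9]), array([32.4, 77. ]), np.float64(67.2)]
scene green [154 140   9  14  73] [157.6 147.2] [array([158.3, 146.8]), array([ 8.5, 12. ]), np.float64(45.0)]
```

View pics/c1.png

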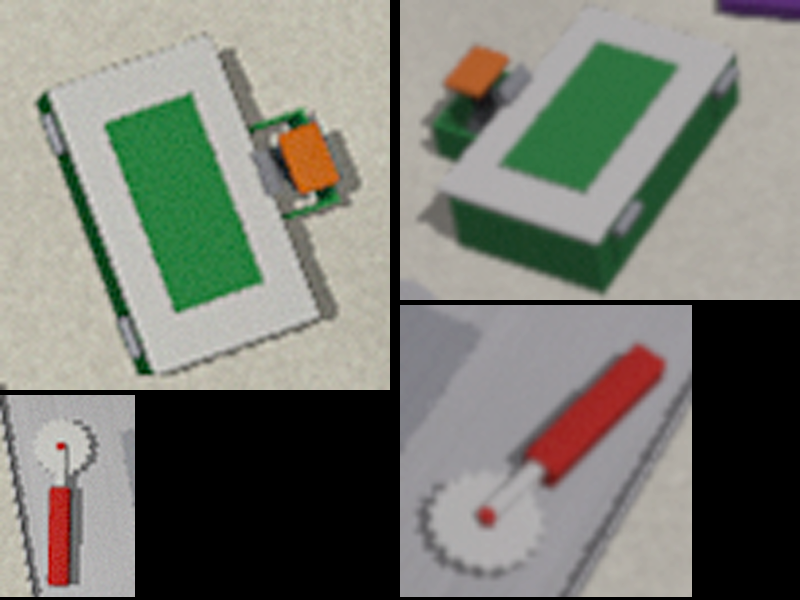

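The composite shows clear lid corners, the orange cap beside the grey hook on the case's -y side, two hinge tabs on the far side, and the red handle with its disc hub. I'll triangulate these.

```bash
python3 - <<'E'
from h import *
T=P('top');S=P('scene')
t=lambda x,y:(310+(x+.5)/3.9-.5,150+(y+.5)/3.9-.5)
s=lambda x,y:(145+(x-400+.5)/4-.5,115+(y+.5)/4-.5)
w=lambda x,y:(175+(x+.5)/2.7-.5,160+(y-395+.5)/2.7-.5)
v=lambda x,y:(280+(x-400+.5)/4.5-.5,210+(y-305+.5)/4.5-.5)
d={'hingeFar':(t(48,92),s(603,242)),'hingeNear':(t(155,374),s(735,55)),'freeFar':(t(208,38),s(440,187)),'freeNear':(t(328,318),s(590,8)),
'btn':(t(308,157),s(477,71)),'g1':(t(106,123),s(586,191)),'g2':(t(193,94),s(502,166)),'g3':(t(262,281),s(598,43)),'g4':(t(176,311),s(678,66)),
'hub':(w(61,446),v(487,517)),'hEnd':(w(59,584),v(652,355)),'hFront':(w(60,488),v(538,465))}
p={k:tri([T,S],a) for k,a in d.items()}
for k,x in p.items(): print(k,x.round(4),(proj(T,x)-d[k][0]).round(1),(proj(S,x)-d[k][1]).round(1))
# least squares fit of lid plate: known model, z=0.056
from scipy.optimize import least_squares
mod={'hingeFar':(1,1),'hingeNear':(0,1),'freeFar':(1,0),'freeNear':(0,0)}
def X(q,k):
    far,h=mod[k]; sg=q[3]; l=np.array([(.1125 if far else -.1125)*sg,.063 if h else -.070])
    c,sn=np.cos(q[2]),np.sin(q[2]); return np.r_[q[0]+c*l[0]-sn*l[1],q[1]+sn*l[0]+c*l[1],.056]
f=lambda q:np.concatenate([np.r_[proj(T,X(np.r_[q,1],k))-d[k][0],proj(S,X(np.r_[q,1],k))-d[k][1]] for k in mod])
u=p['hingeFar']-p['hingeNear'];r=least_squares(f,[.4,-.2,np.arctan2(u[1],u[0])]);print('case',r.x,np.degrees(r.x[2]),f(r.x).round(1))
q=r.x;Rz=np.array([[np.cos(q[2]),-np.sin(q[2])],[np.sin(q[2]),np.cos(q[2])]])
for n,l in(('btn',(0,-.108)),('press',(0,-.037)),('hinge',(0,.063))): print(n,Rz@l+q[:2])
g=np.mean([p[k] for k in('g1','g2','g3','g4')],0);print('labelc',g)
# handle at z=3+20 top
for z in(.013,.023): print('handle',atz(T,(196.3,211.5),z),atz(S,(323.2,232.8),z))
h=p['hub']-p['hEnd'];print('wheel yaw',np.degrees(np.arctan2(h[1],h[0])),np.linalg.norm(h))
E
```

```text
hingeFar [ 0.5996 -0.1537  0.0534] [-1.   0.8] [-1.  -0.2]
hingeNear [ 0.3916 -0.2306  0.0474] [-0.6  0.4] [-0.5 -0.1]
freeFar [ 0.6423 -0.2764  0.0539] [-0.4  0.4] [-0.5 -0.1]
freeNear [ 0.4309 -0.3575  0.0467] [-1.3  1.1] [-1.2 -0.3]
btn [ 0.5507 -0.3443  0.0639] [-0.5  0.4] [-0.5 -0.1]
g1 [ 0.576  -0.1963  0.0569] [-0.8  0.7] [-0.8 -0.2]
g2 [ 0.5985 -0.2625  0.0534] [-0.9  0.8] [-0.9 -0.2]
g3 [ 0.4601 -0.3102  0.0552] [-0.3  0.3] [-0.3 -0.1]
g4 [ 0.4376 -0.2453  0.0564] [-0.5  0.4] [-0.5 -0.1]
hub [0.5901 0.2142 0.0171] [-0.6  0.4] [-0.6 -0.1]
hEnd [0.4363 0.214  0.0173] [-0.9  0.6] [-0.9 -0.1]
hFront [0.5432 0.2138 0.017 ] [-0.4  0.3] [-0.5 -0. ]
case [ 0.5161328  -0.24924023  0.34574707] 19.809847954099496 [-1.5  0.3 -0.9 -0.3 -0.7  1.4  0.6 -2.3 -0.1 -0.9 -1.7 -0.1 -1.7 -0.
 -1.3 -1.6]
btn [ 0.55273396 -0.35084906]
press [ 0.52867209 -0.28405066]
hinge [ 0.49478212 -0.18996841]
labelc [ 0.51805496 -0.25358825  0.05547588]
handle [0.49224808 0.21391102 0.013     ] [0.48628242 0.21414728 0.013     ]
handle [0.49144681 0.21240569 0.023     ] [0.49295539 0.2175737  0.023     ]
wheel yaw 0.0512178206223846 0.153731226188211
```

Emit:
send_rows([
  {"delta_pos": [1.9, -5.5, 0], "yaw": -0.055},
  {"delta_pos": [1.9, -5.5, 0], "yaw": -0.055},
  {"delta_pos": [1.9, -5.5, 0], "yaw": -0.055},
  {"delta_pos": [1.9, -5.5, 0], "yaw": -0.055},
  {"delta_pos": [1.9, -5.5, 0], "yaw": -0.055},
  {"delta_pos": [1.9, -5.5, 0], "yaw": -0.055},
  {"delta_pos": [1.9, -5.5, 0], "yaw": -0.055},
  {"delta_pos": [1.9, -5.5, 0], "yaw": -0.055},
], grip=1, force=30)

```text
t: 1.15
tcp_pos: [0.3832, 0.1319, 0.2295]
tool_rot: [0.399, 0.917, 0.001, 0.002]
force: [0.8, 0.6, 0.4]
finger_gap: 0.001
```

Emit:
send_rows([
  {"delta_pos": [1.8, -5.3, 0], "yaw": -0.045},
  {"delta_pos": [1.8, -5.3, 0], "yaw": -0.045},
  {"delta_pos": [1.8, -5.3, 0], "yaw": -0.045},
  {"delta_pos": [1.8, -5.3, 0], "yaw": -0.045},
  {"delta_pos": [1.8, -5.3, 0], "yaw": -0.045},
  {"delta_pos": [1.8, -5.3, 0], "yaw": -0.045},
  {"delta_pos": [1.8, -5.3, 0], "yaw": -0.045},
  {"delta_pos": [1.8, -5.3, -1], "yaw": -0.045},
  {"delta_pos": [1.8, -5.3, -2], "yaw": -0.045},
  {"delta_pos": [0, 0, 0], "yaw": 0},
])

```text
t: 2.4
tcp_pos: [0.5485, -0.3667, 0.197]
tool_rot: [0.584, 0.812, 0.001, 0.003]
force: [0.3, 0.4, 0.4]
finger_gap: -0.002
```

```bash
python3 - <<'E'
from h import *
s,im=snap('wrist','w1');print(s['tcp_pos'],s['force'],s['t'])
M=P('wrist',s)
for n,X in(('btn',(.5507,-.3443,.068)),('m',(.5527,-.3508,.068)),('tcp',s['tcp_pos'])):print(n,proj(M,X).round(1))
E
```

```text
[ 0.54848078 -0.36673676  0.19704639] [0.3205649  0.42879073 0.37372223] 2.4
btn [261.5 155.4]
m [261.2 163.7]
tcp [250.4 250.4]
```

View pics/w1.png

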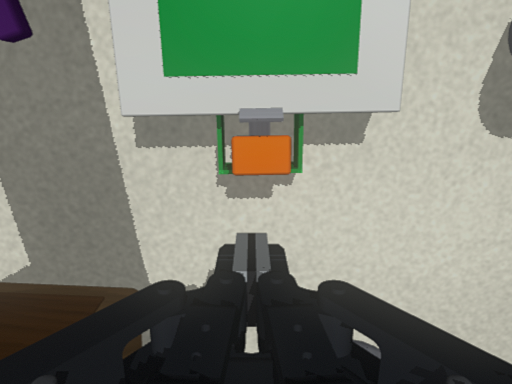

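The wrist view shows the cap at (232–291, 135–175), centre (261.5,155). That matches the projection of my two-view estimate. I'll press at the centre, slightly to the outer side.

Emit:
send_rows([
  {"delta_pos": [0.15, 0.9, -4], "yaw": 0.01},
  {"delta_pos": [0.15, 0.9, -4], "yaw": 0.01},
  {"delta_pos": [0.05, 0.1, -3], "yaw": 0},
  {"delta_pos": [0, 0, -1], "yaw": 0},
  {"delta_pos": [0, 0, 0], "yaw": 0},
])

```text
t: 3.08
tcp_pos: [0.5515, -0.3388, 0.0795]
tool_rot: [0.573, 0.82, 0.002, 0.003]
force: [0.2, 0.6, -0.4]
finger_gap: -0.002
```

Emit:
send_rows([
  {"delta_pos": [0.05, -0.9, 0], "yaw": 0},
  {"delta_pos": [0, 0, 0], "yaw": 0},
])

```text
t: 3.32
tcp_pos: [0.5535, -0.3493, 0.0826]
tool_rot: [0.573, 0.82, 0.002, 0.006]
force: [0.6, 0.4, 0.1]
finger_gap: 0.001
```

Emit:
send_rows([
  {"delta_pos": [0, 0, -0.4], "yaw": 0},
  {"delta_pos": [0, 0, -0.4], "yaw": 0},
  {"delta_pos": [0, 0, 0], "yaw": 0},
])

```text
t: 3.7
tcp_pos: [0.554, -0.3504, 0.0756]
tool_rot: [0.573, 0.819, 0.002, 0.007]
force: [-0.4, 0.4, 0.2]
finger_gap: -0.001
```

Emit:
send_rows([
  {"delta_pos": [-0.1, 0.2, -0.4], "yaw": 0},
  {"delta_pos": [0, 0, -0.3], "yaw": 0},
])

```text
t: 3.95
tcp_pos: [0.5528, -0.3481, 0.0682]
tool_rot: [0.573, 0.82, 0.002, 0.007]
force: [0.8, -0.0, -0.1]
finger_gap: 0.0
```

Emit:
send_rows([
  {"delta_pos": [0, 0, -0.3], "yaw": 0},
  {"delta_pos": [0, 0, -0.3], "yaw": 0},
])

```text
t: 4.2
tcp_pos: [0.5529, -0.3482, 0.0618]
tool_rot: [0.573, 0.82, 0.002, 0.007]
force: [0.1, 0.4, 1.3]
finger_gap: -0.001
```

Emit:
send_rows([
  {"delta_pos": [0, 0, -0.3], "yaw": 0},
])

```text
t: 4.32
tcp_pos: [0.5529, -0.3482, 0.0589]
tool_rot: [0.573, 0.82, 0.002, 0.007]
force: [-0.2, -0.1, 5.1]
finger_gap: -0.001
```

Emit:
send_rows([
  {"delta_pos": [0, 0, -0.2], "yaw": 0},
])

```text
t: 4.45
tcp_pos: [0.553, -0.3482, 0.0573]
tool_rot: [0.573, 0.82, 0.002, 0.007]
force: [-1.4, 0.7, 4.1]
finger_gap: 0.003
```

Emit:
send_rows([
  {"delta_pos": [0, 0, -0.15], "yaw": 0},
])

```text
t: 4.58
tcp_pos: [0.5529, -0.3482, 0.056]
tool_rot: [0.573, 0.82, 0.002, 0.007]
force: [-0.4, 0.2, 3.0]
finger_gap: -0.002
```

Emit:
send_rows([
  {"delta_pos": [0, 0, -0.15], "yaw": 0},
])

```text
t: 4.7
tcp_pos: [0.553, -0.3482, 0.0547]
tool_rot: [0.573, 0.82, 0.002, 0.007]
force: [-1.9, 0.2, 4.6]
finger_gap: 0.003
```

```bash
python3 - <<'E'
from h import *
s,im=snap('scene','s1');print(s['tcp_pos'],s['force'])
hsv=cv2.cvtColor(im,cv2.COLOR_BGR2HSV);m=cv2.inRange(hsv,(55,120,40),(85,255,255))
N,l,st,c=cv2.connectedComponentsWithStats(m);print(st[1:][st[1:,4]>30])
E
```

```text
[ 0.55295815 -0.34821125  0.05470324] [-1.9282479   0.24264236  4.59909524]
[[ 190  109   31   48  699]
 [ 154  138   75   49 1151]]
```

```bash
python3 - <<'E'
import cv2
i=cv2.imread('pics/s1.png')[60:220,100:313];cv2.imwrite('pics/s1c.png',cv2.resize(i,None,fx=3,fy=3,interpolation=cv2.INTER_CUBIC))
E
```

```text
(no output)
```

View pics/s1c.png

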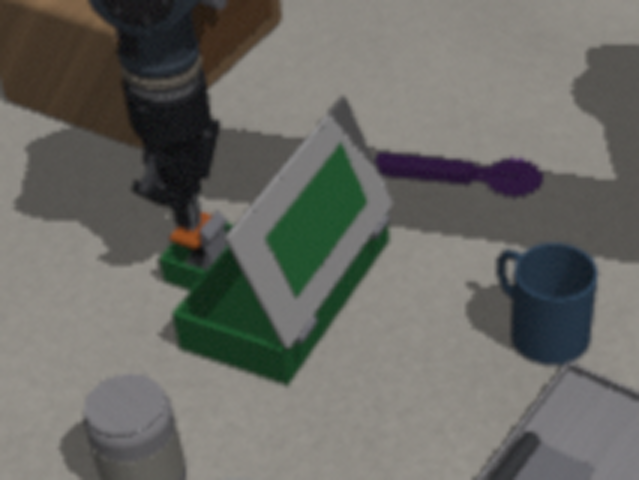

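The crop shows the lid standing open and the case empty, with the cap under the finger. I'll retreat up and travel to the wheel.

Emit:
send_rows([
  {"delta_pos": [0, 0, 5], "yaw": 0},
  {"delta_pos": [0, 0, 5.5], "yaw": 0},
  {"delta_pos": [0, 0, 5.5], "yaw": 0},
  {"delta_pos": [0, 1, 4.5], "yaw": 0.1},
  {"delta_pos": [-0.5, 4, 0], "yaw": 0.13},
  {"delta_pos": [-0.5, 5.5, 0], "yaw": 0.13},
  {"delta_pos": [-0.5, 5.5, 0], "yaw": 0.13},
  {"delta_pos": [-0.5, 5.5, 0], "yaw": 0.13},
  {"delta_pos": [-0.5, 5.5, 0], "yaw": 0.13},
  {"delta_pos": [-0.5, 5.5, 0], "yaw": 0.13},
])

```text
t: 6.0
tcp_pos: [0.5224, -0.0188, 0.2596]
tool_rot: [0.16, 0.987, 0.005, 0.008]
force: [0.0, 0.3, -0.1]
finger_gap: 0.001
```

Emit:
send_rows([
  {"delta_pos": [-0.5, 5.5, 0], "yaw": 0.12},
  {"delta_pos": [-0.5, 5.5, 0], "yaw": 0.12},
  {"delta_pos": [-0.5, 5.5, -1], "yaw": 0.12},
  {"delta_pos": [0, 5, -2], "yaw": 0},
  {"delta_pos": [0, 3, -2], "yaw": 0},
  {"delta_pos": [0, 0, 0], "yaw": 0},
], grip=0.1)

```text
t: 6.75
tcp_pos: [0.5059, 0.238, 0.2059]
tool_rot: [-0.029, 1.0, 0.007, 0.009]
force: [-0.5, -1.0, 0.4]
finger_gap: 0.449
```

Emit:
send_rows([
  {"delta_pos": [0, -2.2, -4], "yaw": -0.055},
  {"delta_pos": [0, 0, -1], "yaw": 0},
  {"delta_pos": [0, 0, 0], "yaw": 0},
])

```text
t: 7.12
tcp_pos: [0.5084, 0.215, 0.1565]
tool_rot: [-0.001, 1.0, 0.007, 0.012]
force: [-0.3, -0.5, -0.4]
finger_gap: 0.45
```

```bash
python3 - <<'E'
from h import *
s,im=snap('wrist','w2');print(s['tcp_pos'],s['tool_rot'],s['t'],s['finger_gap'])
E
```

```text
[0.5083727  0.21498473 0.15648569] [-9.91365387e-04  9.99909952e-01  6.63397490e-03  1.16230753e-02] 7.125 0.4498297395580606
```

View pics/w2.png

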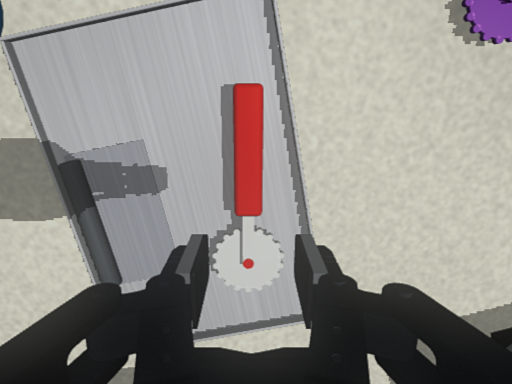

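The wrist view shows the handle at u 234–263, v 84–216 and the hub at (248,264). The tray's inner rim on the right is at u≈290 at the handle's mid row and ≈298 at the grip row.

```bash
python3 - <<'E'
from h import *
s={'tcp_pos':[0.5083727,0.21498473,0.15648569],'tool_rot':[-9.91365387e-04,9.99909952e-01,6.63397490e-03,1.16230753e-02]}
M=P('wrist',s);T=P('top');S=P('scene')
for n,uv,z in(('hend',(248.5,84),.023),('hfront',(248.5,216),.023),('hub',(248,264),.016),('rim@grip',(296,175),.014),('rim@mid',(289,150),.010)):print(n,atz(M,uv,z))
v=lambda x,y:(280+(x-400+.5)/4.5-.5,210+(y-305+.5)/4.5-.5);w=lambda x,y:(175+(x+.5)/2.7-.5,160+(y-395+.5)/2.7-.5)
print('hub3',tri([M,T,S],[(248,264),w(61,446),v(487,517)]),tri([M,S],[(248,264),v(487,517)]))
print('end',tri([M,T],[(248.5,84),w(59,584)]))
E
```

```text
hend [0.43599641 0.21450677 0.023     ]
hfront [0.54393153 0.21448572 0.023     ]
hub [0.5938485  0.21405902 0.016     ]
rim@grip [0.51010195 0.25509345 0.014     ]
rim@mid [0.48928615 0.24886496 0.01      ]
hub3 [0.59083166 0.21429189 0.01885044] [0.59100311 0.21553766 0.0200674 ]
end [ 4.37384531e-01  2.14261446e-01 -1.29566054e-04]
```

Emit:
send_rows([
  {"delta_pos": [-0.4, 0, -4], "yaw": 0},
  {"delta_pos": [0, 0, -4], "yaw": 0},
  {"delta_pos": [0, 0, -3], "yaw": 0},
  {"delta_pos": [0, 0, -1], "yaw": 0},
  {"delta_pos": [0, 0, 0], "yaw": 0},
], grip=0.2)

```text
t: 7.8
tcp_pos: [0.5133, 0.2169, 0.0422]
tool_rot: [-0.002, 1.0, 0.009, 0.022]
force: [-0.1, -0.6, 0.7]
finger_gap: 0.398
```

Emit:
send_rows([
  {"delta_pos": [-1.0, -0.25, -0.5], "yaw": 0},
  {"delta_pos": [0, 0, -1], "yaw": 0},
  {"delta_pos": [0, 0, -1], "yaw": 0},
  {"delta_pos": [0, 0, 0], "yaw": 0},
])

```text
t: 8.3
tcp_pos: [0.5047, 0.2148, 0.0189]
tool_rot: [-0.002, 1.0, 0.009, 0.025]
force: [-0.4, 0.3, 0.3]
finger_gap: 0.397
```

Emit:
send_rows([
  {"delta_pos": [-0.1, 0, -0.6], "yaw": 0},
  {"delta_pos": [0, 0, -0.5], "yaw": 0},
  {"delta_pos": [0, 0, 0], "yaw": 0},
])

```text
t: 8.68
tcp_pos: [0.504, 0.2149, 0.0071]
tool_rot: [-0.002, 1.0, 0.009, 0.025]
force: [0.1, -0.2, -0.0]
finger_gap: 0.398
```

Emit:
send_rows([
  {"delta_pos": [0, 0, 0], "yaw": 0},
  {"delta_pos": [0, 0, 0], "yaw": 0},
  {"delta_pos": [0, 0, 0], "yaw": 0},
  {"delta_pos": [0, 0, 0], "yaw": 0},
], grip=1, force=40)

```text
t: 9.18
tcp_pos: [0.5041, 0.2149, 0.0073]
tool_rot: [-0.002, 1.0, 0.009, 0.025]
force: [-1.0, -0.2, -1.4]
finger_gap: 0.269
```

Emit:
send_rows([
  {"delta_pos": [0, 0, 1], "yaw": 0},
  {"delta_pos": [0, 0, 1.5], "yaw": 0},
  {"delta_pos": [0, 0, 2], "yaw": 0},
  {"delta_pos": [0, 0, 0], "yaw": 0},
])

```text
t: 9.68
tcp_pos: [0.5044, 0.215, 0.0558]
tool_rot: [-0.002, 1.0, 0.01, 0.026]
force: [0.5, 0.1, -1.3]
finger_gap: 0.27
```

Emit:
send_rows([
  {"delta_pos": [0, 0, 4], "yaw": 0},
  {"delta_pos": [0, 0, 5], "yaw": 0},
  {"delta_pos": [0, 0, 5], "yaw": 0},
  {"delta_pos": [0, -2, 4.5], "yaw": 0},
  {"delta_pos": [0, -4.5, 0.5], "yaw": 0.05},
  {"delta_pos": [-0.1, -5, 0], "yaw": 0.05},
  {"delta_pos": [-0.2, -5, 0], "yaw": 0.05},
  {"delta_pos": [-0.2, -5, 0], "yaw": 0.05},
  {"delta_pos": [-0.2, -5, 0], "yaw": 0.05},
  {"delta_pos": [-0.2, -5, 0], "yaw": 0.05},
])

```text
t: 10.92
tcp_pos: [0.4906, -0.106, 0.2513]
tool_rot: [-0.16, 0.987, 0.013, 0.025]
force: [1.7, 0.8, -1.7]
finger_gap: 0.27
```

Emit:
send_rows([
  {"delta_pos": [0, -5, 0], "yaw": 0.04},
  {"delta_pos": [0, -4, 0], "yaw": 0},
  {"delta_pos": [0, 0, 0], "yaw": 0},
])

```text
t: 11.3
tcp_pos: [0.4891, -0.2023, 0.2504]
tool_rot: [-0.178, 0.984, 0.013, 0.024]
force: [-0.2, 0.5, -1.7]
finger_gap: 0.271
```

Emit:
send_rows([
  {"delta_pos": [0.2, -3, 0], "yaw": 0},
  {"delta_pos": [0.2, -2.6, 0], "yaw": 0},
  {"delta_pos": [0, 0, 0], "yaw": 0},
  {"delta_pos": [0, 0, -3], "yaw": 0},
  {"delta_pos": [0, 0, -3], "yaw": 0},
  {"delta_pos": [0, 0, -3], "yaw": 0},
  {"delta_pos": [0, 0, -1], "yaw": 0},
  {"delta_pos": [0, 0, 0], "yaw": 0},
])

```text
t: 12.3
tcp_pos: [0.4918, -0.2515, 0.1479]
tool_rot: [-0.18, 0.983, 0.017, 0.023]
force: [0.2, 0.8, -1.0]
finger_gap: 0.269
```

```bash
python3 - <<'E'
from h import *
s,w=snap('wrist','w3');_,t=snap('top','t3');_,c=snap('scene','s3');print(s['tcp_pos'],s['tool_rot'],s['force'])
o=np.zeros((480,800,3),np.uint8)
o[:300,:400]=cv2.resize(w,(400,300))
o[:300,400:]=cv2.resize(t[140:260,290:450],(400,300),interpolation=cv2.INTER_CUBIC)
o[300:,:270]=cv2.resize(c[95:195,140:290],(270,180),interpolation=cv2.INTER_CUBIC)
cv2.imwrite('pics/c3.png',o)
E
```

```text
[ 0.4918414  -0.251466    0.14785035] [-0.1795007   0.98332828  0.01735872  0.02331654] [ 0.219144    0.75747929 -0.97504925]
```

View pics/c3.png

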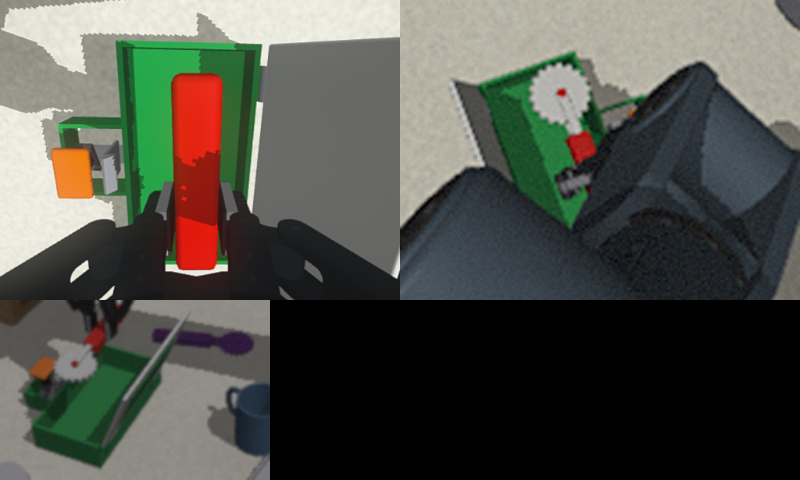

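The composite shows the wheel level in the grip above the open case, with the lid leaning outward. In the wrist part (400x300) the rim corners of the near end are at (118,42) and (262,43). I'll work out the case pose from them.

```bash
python3 - <<'E'
from h import *
s={'tcp_pos':[0.4918414,-0.251466,0.14785035],'tool_rot':[-0.1795007,0.98332828,0.01735872,0.02331654]}
M=P('wrist',s)
a=atz(M,(118*1.28,42*1.28),.05);b=atz(M,(262*1.28,44*1.28),.05)
print(a,b,np.linalg.norm(a-b)); y=(b-a)[:2]; y/=np.linalg.norm(y); x=np.array([y[1],-y[0]])
print('yaw',np.degrees(np.arctan2(x[1],x[0])),'centre',(a+b)[:2]/2+.1125*x)
c=np.radians(19.8);g=np.array([np.cos(c),np.sin(c)]);
for C in ((.515,-.249),): 
    d=np.array(s['tcp_pos'][:2])-C; print('grip in case',d@g,d@np.array([-g[1],g[0]]))
E
```

```text
[ 0.43128015 -0.34012317  0.05      ] [ 0.39069233 -0.22893601  0.05      ] 0.11836365772082505
yaw 20.054129966332777 centre [ 0.51666526 -0.24595246]
grip in case -0.022624809087228248 0.005524484023551473
```

Emit:
send_rows([
  {"delta_pos": [0.2, -0.6, -2], "yaw": 0},
  {"delta_pos": [0, 0, -2.5], "yaw": 0},
  {"delta_pos": [0, 0, -2.5], "yaw": 0},
  {"delta_pos": [0, 0, -2], "yaw": 0},
  {"delta_pos": [0, 0, -1], "yaw": 0},
  {"delta_pos": [0, 0, 0], "yaw": 0},
])

```text
t: 13.2
tcp_pos: [0.5004, -0.2633, 0.0544]
tool_rot: [-0.18, 0.983, 0.009, 0.03]
force: [-0.4, 0.9, -1.7]
finger_gap: 0.272
```

Emit:
send_rows([
  {"delta_pos": [-0.5, 0.5, 0], "yaw": 0},
  {"delta_pos": [0, 0, -1], "yaw": 0},
  {"delta_pos": [0, 0, -1.2], "yaw": 0},
  {"delta_pos": [0, 0, -1], "yaw": 0},
  {"delta_pos": [0, 0, 0], "yaw": 0},
])

```text
t: 13.82
tcp_pos: [0.4962, -0.2588, 0.0224]
tool_rot: [-0.18, 0.983, 0.007, 0.032]
force: [-0.2, 0.1, -0.9]
finger_gap: 0.274
```

Emit:
send_rows([
  {"delta_pos": [0, 0, -0.4], "yaw": 0},
  {"delta_pos": [0, 0, 0], "yaw": 0},
])

```text
t: 14.08
tcp_pos: [0.4963, -0.2589, 0.0179]
tool_rot: [-0.18, 0.983, 0.007, 0.032]
force: [-0.9, -0.4, -1.0]
finger_gap: 0.269
```

Emit:
send_rows([
  {"delta_pos": [0, 0, -0.4], "yaw": 0},
])

```text
t: 14.2
tcp_pos: [0.4967, -0.2592, 0.0141]
tool_rot: [-0.18, 0.983, 0.007, 0.032]
force: [0.6, -0.1, -1.1]
finger_gap: 0.267
```

Emit:
send_rows([
  {"delta_pos": [0, 0, -0.2], "yaw": 0},
])

```text
t: 14.32
tcp_pos: [0.4966, -0.2592, 0.012]
tool_rot: [-0.18, 0.983, 0.007, 0.032]
force: [0.3, 0.6, -1.9]
finger_gap: 0.265
```

Emit:
send_rows([
  {"delta_pos": [0, 0, -0.15], "yaw": 0},
])

```text
t: 14.45
tcp_pos: [0.4967, -0.2592, 0.0104]
tool_rot: [-0.18, 0.983, 0.007, 0.032]
force: [0.1, 0.1, -1.0]
finger_gap: 0.27
```

Emit:
send_rows([
  {"delta_pos": [0, 0, -0.12], "yaw": 0},
])

```text
t: 14.58
tcp_pos: [0.4968, -0.2592, 0.0094]
tool_rot: [-0.18, 0.983, 0.007, 0.032]
force: [0.9, 0.7, 4.8]
finger_gap: 0.266
```

Emit:
send_rows([
  {"delta_pos": [0, 0, -0.1], "yaw": 0},
])

```text
t: 14.7
tcp_pos: [0.4968, -0.2592, 0.0093]
tool_rot: [-0.18, 0.983, 0.007, 0.032]
force: [-0.9, 0.7, 11.4]
finger_gap: 0.27
```

Emit:
send_rows([
  {"delta_pos": [0, 0, 0.05], "yaw": 0},
  {"delta_pos": [0, 0, 0], "yaw": 0},
])

```text
t: 14.95
tcp_pos: [0.4968, -0.2593, 0.0103]
tool_rot: [-0.18, 0.983, 0.006, 0.032]
force: [-0.2, 0.1, -0.9]
finger_gap: 0.266
```

Emit:
send_rows([
  {"delta_pos": [0, 0, 0], "yaw": 0},
  {"delta_pos": [0, 0, 0], "yaw": 0},
  {"delta_pos": [0, 0, 0], "yaw": 0},
  {"delta_pos": [0, 0, 1], "yaw": 0},
  {"delta_pos": [0, 0, 2], "yaw": 0},
  {"delta_pos": [0, 0, 2], "yaw": 0},
  {"delta_pos": [0, 0, 0], "yaw": 0},
], grip=0.1)

```text
t: 15.82
tcp_pos: [0.4972, -0.2596, 0.0626]
tool_rot: [-0.18, 0.983, 0.006, 0.033]
force: [0.6, 0.1, -0.3]
finger_gap: 0.453
```

Emit:
send_rows([
  {"delta_pos": [0, 0, 4], "yaw": 0},
  {"delta_pos": [0, 0, 5], "yaw": 0},
  {"delta_pos": [0, 0, 5], "yaw": 0},
  {"delta_pos": [0, 0, 5], "yaw": 0},
  {"delta_pos": [0, 0, 0.5], "yaw": 0},
  {"delta_pos": [-0.8, 4, 0], "yaw": 0},
  {"delta_pos": [-0.8, 4, 0], "yaw": 0},
  {"delta_pos": [-0.8, 4, 0], "yaw": 0},
  {"delta_pos": [-0.8, 4, 0], "yaw": 0},
  {"delta_pos": [0, 0, 0], "yaw": 0},
], grip=1)

```text
t: 17.08
tcp_pos: [0.4574, -0.0924, 0.2535]
tool_rot: [-0.178, 0.984, 0.012, 0.026]
force: [0.1, 0.3, 0.6]
finger_gap: 0.003
```

```bash
python3 - <<'E'
from h import *
s,w=snap('wrist','w4');_,t=snap('top','t4');_,c=snap('scene','s4');print(s['tcp_pos'],s['tool_rot'],s['force'])
o=np.zeros((480,800,3),np.uint8)
o[:300,:400]=cv2.resize(w,(400,300))
o[:300,400:]=cv2.resize(t[140:260,290:450],(400,300),interpolation=cv2.INTER_CUBIC)
o[300:,:270]=cv2.resize(c[95:195,140:290],(270,180),interpolation=cv2.INTER_CUBIC)
cv2.imwrite('pics/c4.png',o)
d=s['tcp_pos'][:2]-np.array([.516,-.2475]);a=np.radians(20);print('case xy',d@[np.cos(a),np.sin(a)],d@[-np.sin(a),np.cos(a)])
print('mug',atz(P('top'),(274,250),.09))
E
```

```text
[ 0.45739848 -0.09237907  0.25352217] [-0.17815284  0.98358438  0.0122793   0.02593348] [0.07129698 0.25314416 0.55534443]
case xy -0.0020129359624444787 0.165808896840043
mug [ 0.38034782 -0.01400364  0.09      ]
```

View pics/c4.png

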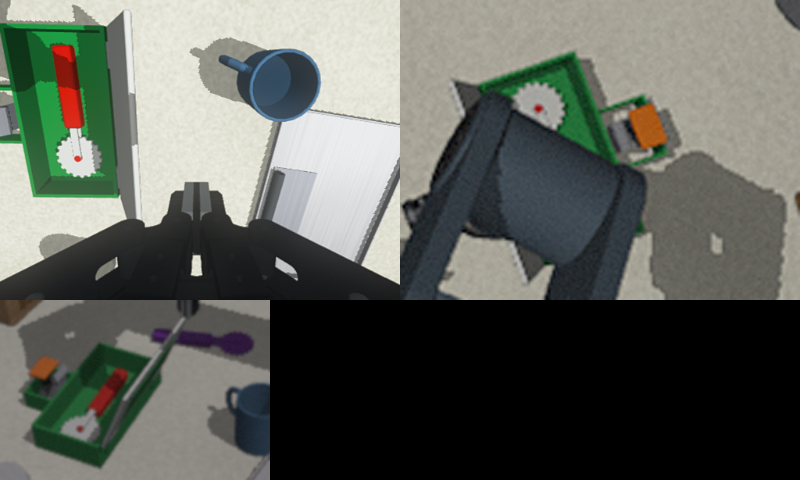

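The wheel lies flat in the case and the gripper is behind the lid. In the wrist part the lid edge is at (128,10)–(135,230), and the mug and tray are clear. Next I go down behind the lid and push it over.

Emit:
send_rows([
  {"delta_pos": [0, 0, -3], "yaw": 0},
  {"delta_pos": [0, 0, -3], "yaw": 0},
  {"delta_pos": [0, 0, -3], "yaw": 0},
  {"delta_pos": [0, 0, -1.5], "yaw": 0},
  {"delta_pos": [0, 0, 0], "yaw": 0},
])

```text
t: 17.85
tcp_pos: [0.4636, -0.1034, 0.1454]
tool_rot: [-0.173, 0.984, 0.008, 0.029]
force: [-0.9, -0.3, 0.1]
finger_gap: -0.001
```

Emit:
send_rows([
  {"delta_pos": [0.5, -1.4, 0], "yaw": 0},
  {"delta_pos": [0.5, -1.4, 0], "yaw": 0},
  {"delta_pos": [0, 0, 0], "yaw": 0},
])

```text
t: 18.23
tcp_pos: [0.4761, -0.1357, 0.1468]
tool_rot: [-0.172, 0.985, 0.007, 0.031]
force: [-0.6, 0.8, -0.6]
finger_gap: -0.003
```

Emit:
send_rows([
  {"delta_pos": [0.6, -1.7, 0], "yaw": 0},
  {"delta_pos": [0.6, -1.7, 0], "yaw": 0},
  {"delta_pos": [0.6, -1.7, 0], "yaw": 0},
  {"delta_pos": [0.5, -1.3, 0], "yaw": 0},
  {"delta_pos": [0, 0, 0], "yaw": 0},
])

```text
t: 18.85
tcp_pos: [0.5011, -0.2052, 0.1475]
tool_rot: [-0.171, 0.985, 0.006, 0.032]
force: [0.1, 0.6, 0.3]
finger_gap: 0.003
```

Emit:
send_rows([
  {"delta_pos": [0.5, -1.4, -0.5], "yaw": 0},
  {"delta_pos": [0.5, -1.4, -0.9], "yaw": 0},
  {"delta_pos": [0.4, -1.2, -1.0], "yaw": 0},
  {"delta_pos": [0.3, -0.9, -1.2], "yaw": 0},
  {"delta_pos": [0, 0, 0], "yaw": 0},
])

```text
t: 19.48
tcp_pos: [0.5192, -0.2576, 0.1084]
tool_rot: [-0.172, 0.985, 0.006, 0.032]
force: [-1.1, 0.4, 1.5]
finger_gap: 0.003
```

```bash
python3 - <<'E'
from h import *
s,c=snap('scene','s5')
d=s['tcp_pos'][:2]-np.array([.516,-.2475]);a=np.radians(20);print('case xy',d@[np.cos(a),np.sin(a)],d@[-np.sin(a),np.cos(a)],s['tcp_pos'][2],s['force'])
cv2.imwrite('pics/s5c.png',cv2.resize(c[80:210,110:283],None,fx=3,fy=3,interpolation=cv2.INTER_CUBIC))
E
```

```text
case xy -0.0004382010263826032 -0.010621592363271754 0.10836142542063874 [-1.06423209  0.41426584  1.50752797]
```

View pics/s5c.png

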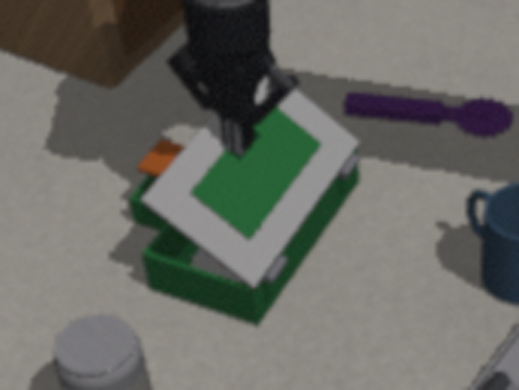

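The lid is about half way down with the fingertips on its outer face. I'll keep following it down.

Emit:
send_rows([
  {"delta_pos": [0.25, -0.7, -1.2], "yaw": 0},
  {"delta_pos": [0.2, -0.5, -1.2], "yaw": 0},
  {"delta_pos": [0.1, -0.3, -1.2], "yaw": 0},
  {"delta_pos": [0, -0.1, -0.6], "yaw": 0},
  {"delta_pos": [0, 0, 0], "yaw": 0},
])

```text
t: 20.15
tcp_pos: [0.5254, -0.2742, 0.0647]
tool_rot: [-0.172, 0.985, 0.006, 0.032]
force: [-0.6, 1.3, 2.3]
finger_gap: 0.002
```

Emit:
send_rows([
  {"delta_pos": [0.1, -0.2, -0.3], "yaw": 0},
  {"delta_pos": [0, 0, -0.2], "yaw": 0},
])

```text
t: 20.4
tcp_pos: [0.5262, -0.2756, 0.0598]
tool_rot: [-0.173, 0.984, 0.006, 0.032]
force: [-0.1, 0.3, 3.3]
finger_gap: 0.001
```

Emit:
send_rows([
  {"delta_pos": [0, 0, -0.2], "yaw": 0},
])

```text
t: 20.52
tcp_pos: [0.5262, -0.2757, 0.058]
tool_rot: [-0.173, 0.984, 0.006, 0.032]
force: [-0.3, -0.1, 3.4]
finger_gap: 0.004
```

Emit:
send_rows([
  {"delta_pos": [0, 0, -0.15], "yaw": 0},
])

```text
t: 20.65
tcp_pos: [0.5262, -0.2759, 0.0564]
tool_rot: [-0.173, 0.984, 0.006, 0.032]
force: [-0.5, -0.1, 2.7]
finger_gap: 0.0
```

Emit:
send_rows([
  {"delta_pos": [0, 0, -0.1], "yaw": 0},
])

```text
t: 20.78
tcp_pos: [0.5263, -0.276, 0.0556]
tool_rot: [-0.173, 0.984, 0.006, 0.032]
force: [-1.5, 0.5, 6.6]
finger_gap: -0.002
```

Emit:
send_rows([
  {"delta_pos": [0, 0, -0.08], "yaw": 0},
])

```text
t: 20.9
tcp_pos: [0.5263, -0.276, 0.0553]
tool_rot: [-0.173, 0.984, 0.006, 0.032]
force: [-1.3, 0.6, 7.6]
finger_gap: 0.001
```

Emit:
send_rows([
  {"delta_pos": [0, 0, -0.1], "yaw": 0},
])

```text
t: 21.02
tcp_pos: [0.5263, -0.2759, 0.0551]
tool_rot: [-0.173, 0.984, 0.006, 0.032]
force: [-1.6, 0.4, 8.6]
finger_gap: 0.001
```

Emit:
send_rows([
  {"delta_pos": [0, 0, -0.1], "yaw": 0},
])

```text
t: 21.15
tcp_pos: [0.5263, -0.276, 0.055]
tool_rot: [-0.173, 0.984, 0.005, 0.032]
force: [-1.4, 0.6, 9.8]
finger_gap: 0.001
```

Emit:
send_rows([
  {"delta_pos": [0, 0, -0.15], "yaw": 0},
])

```text
t: 21.28
tcp_pos: [0.5264, -0.276, 0.0547]
tool_rot: [-0.173, 0.984, 0.005, 0.032]
force: [-2.2, 1.9, 10.9]
finger_gap: -0.004
```

Emit:
send_rows([
  {"delta_pos": [0, 0, -0.15], "yaw": 0},
])

```text
t: 21.4
tcp_pos: [0.5263, -0.276, 0.0545]
tool_rot: [-0.173, 0.984, 0.005, 0.033]
force: [-3.1, 1.3, 11.8]
finger_gap: 0.003
```

Emit:
send_rows([
  {"delta_pos": [0, 0, -0.25], "yaw": 0},
])

```text
t: 21.52
tcp_pos: [0.5264, -0.276, 0.0537]
tool_rot: [-0.173, 0.984, 0.005, 0.033]
force: [-3.4, 1.6, 17.4]
finger_gap: 0.005
```

Emit:
send_rows([
  {"delta_pos": [0, 0, 0.3], "yaw": 0},
  {"delta_pos": [0, 0, 0.3], "yaw": 0},
  {"delta_pos": [0, 0, 0.3], "yaw": 0},
  {"delta_pos": [0, 0, 0], "yaw": 0},
])

```text
t: 22.02
tcp_pos: [0.5262, -0.2756, 0.063]
tool_rot: [-0.173, 0.984, 0.005, 0.033]
force: [0.7, -0.2, 0.2]
finger_gap: -0.003
```

No force after lifting, so the lid stayed down. I'll retreat up and check.

Emit:
send_rows([
  {"delta_pos": [0, 0, 3], "yaw": 0},
  {"delta_pos": [0, 0, 5], "yaw": 0},
  {"delta_pos": [0, 0, 5], "yaw": 0},
  {"delta_pos": [0, 0, 5], "yaw": 0},
  {"delta_pos": [-1, 5, 0], "yaw": 0},
  {"delta_pos": [-1, 5, 0], "yaw": 0},
  {"delta_pos": [-1, 5, 0], "yaw": 0},
  {"delta_pos": [-1, 5, 0], "yaw": 0},
  {"delta_pos": [-1, 5, 0], "yaw": 0},
  {"delta_pos": [0, 0, 0], "yaw": 0},
])

```text
t: 23.28
tcp_pos: [0.4724, -0.019, 0.2452]
tool_rot: [-0.171, 0.985, 0.007, 0.032]
force: [-0.3, -0.3, -0.5]
finger_gap: 0.001
```

```bash
python3 - <<'E'
from h import *
s,t=snap('top','t6');_,c=snap('scene','s6');print(s['tcp_pos'],s['force'],s['t'])
o=np.zeros((600,800,3),np.uint8)
o[:300,:400]=cv2.resize(c,(400,300));o[:300,400:]=cv2.resize(t,(400,300))
o[300:,:400]=cv2.resize(c[100:190,140:260],(400,300),interpolation=cv2.INTER_CUBIC)
o[300:,400:]=cv2.resize(t[150:255,310:450],(400,300),interpolation=cv2.INTER_CUBIC)
cv2.imwrite('pics/c6.png',o)
for n,i in(('s',c),('t',t)):
    m=cv2.inRange(cv2.cvtColor(i,cv2.COLOR_BGR2HSV),(55,120,40),(85,255,255));st=cv2.connectedComponentsWithStats(m)[2];print(n,st[1:][st[1:,4]>40].tolist())
E
```

```text
[ 0.47240351 -0.01896065  0.2451563 ] [-0.27151015 -0.25606921 -0.46588293] 23.275
s [[172, 127, 41, 35, 714], [159, 138, 70, 49, 580], [154, 140, 9, 14, 81]]
t [[337, 174, 40, 56, 1171]]
```

View pics/c6.png

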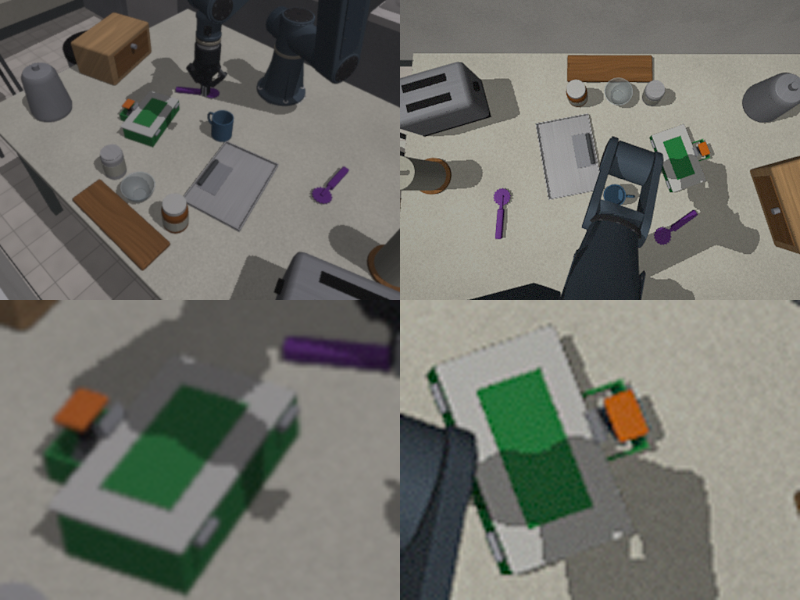

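The lid is shut and its label box matches the start picture: scene (172,127,41,35) against (172,126,41,36). The tray holds only the scraper, and nothing else appears to have moved. I'm handing in.

```bash
python3 -c "
from station import manip;manip.sign_off()"
```

```text
the job is handed in; nothing more can be done
```

The pastry wheel is in the case and the lid is latched shut. I handed the job in at about 23 s of the 61 s allowed.

- **Button:** I pressed it slowly. It stiffened at about 5 N, and the lid popped open with the reading still near 5 N.
- **Wheel:** I gripped it at its balance point and carried it over. I lowered it until I felt the case floor, where the force peaked at 11 N, then backed off 1 mm and released it.
- **Lid:** I pushed it over from behind and followed it down. Around where the lid seats, the force dipped and then rose. My last press step read 17 N, a little above the 10–15 N suggested.

**Last checks:**
- The force was about 0 N once the fingers were 9 mm above the pressed position.
- More than 1 s later, the lid still lay where it was in the first pictures, to within 1 pixel.
- By eye, the tray, scraper and other items are where they were.
- The gripper is clear of everything.

**Disagreements:** My estimates of the case position differed by up to 7 mm, and I used a middle value. The tool also tilted by up to about 4° during the moves, with no visible effect on the result.

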